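# Charge the vibratory tumbler with a scoop of stones

### The arm

A 7-joint arm with a two-finger parallel gripper is mounted at the origin on a cart in front of the work surface, level with it; the furniture and walls round the work are solid. World frame = base frame: x ahead of the robot, y to its left, z up, the work surface at z = 0. Lengths are in m, angles in rad, forces in N, time in s.
With the tool pointing down it reaches from about 0.35 to 0.9 m from the base axis. Payload 19.9 kg.
Tool frame: the origin (TCP) lies between the finger pads; the fingertips stand 19 mm ahead of it and the grasp point (between the pads) is the TCP; z points along the fingers, y is the direction in which the jaws open and shut (so a half turn about z gives the same grasp; the last joint's range is limited). The gripper opens to 94 mm and grips with 3 to 60 N. Pads are 16 mm wide; open, the fingers measure 119 mm over their backs; the gripper's body (75 mm by 177 mm) begins 78 mm behind the grasp point.
Start: joints at [-0.042, 0.417, -0.01, 1.614, 0.005, 1.111, -0.053], TCP at [0.625, 0, 0.224] pointing down, gripper open.
Joint ranges: [-2.81, 2.81], [-0.39, 2.02], [-1.27, 1.25], [0.06, 2.57], [-1.19, 4.33], [0.19, 2], [-2.82, 2.82]. Speed limits (rad/s): [1.89, 1.89, 2.39, 2.39, 3.01, 3.01, 3.01].

### API

Orientations are given as a 3x3 rotation matrix whose columns are the frame's x, y, z axes.
In Python, from rig import robot gives the robot as it stands. Calls block until the motion is done:
- robot.move_ptp(position, orientation): joint-space move of the TCP to a pose.
- robot.move_linear(position, velocity=0.15, frame=None, threshold=None): straight line of the TCP; frame=None keeps the orientation; velocity is the mean speed in m/s. With threshold (N) it stops when the force on the tool has changed by that much, and returns True; else False.
- robot.goto_joints(angles): joint-space move.
- robot.gripper_to(opening): finger opening in m; the grip force is fixed at half the most; returns when the fingers have stopped.
- robot.pause(seconds).
- robot.ik(position, orientation): joint angles nearest the present ones, or None.
- robot.get_state(): the state.
- robot.grab_frame(name): name is "scene" or "side" or "wrist"; returns the picture (420x560x3 uint8, red, green, blue); there is no depth.
- robot.camera_info(name): a dict with "fx", "fy", "cx", "cy" (pixels), "rvec" (rotation vector, rad) and "tvec" (3), from world to camera coordinates, as OpenCV has them. Camera axes: x right, y down, z forward; pixel columns grow to the right and rows downward; lengths in m; the calibration is good to about 2 mm. A picture is of the moment at which its call begins: read the wrist's pose just before it. camera_info takes no time and is no camera call; for the wrist camera it gives the pose at the moment of the call.
A pose or a line that the arm cannot do raises robot.PlanningError and nothing moves.
- robot.sign_off(): hands the job in, once; it reports no verdict.
The state is a dict: "time": time; "qpos": joint angles; "joint_vel": joint speeds; "effort": joint torques, N m; "ee_pos": TCP position; "tool_rot": TCP orientation; "force": force on the tool from outside, world axes, zero at the start; "moment": the same for the moment, N m; "opening": finger opening in m.
Only numpy, scipy, OpenCV 4.12 (cv2) and the standard library are available. Lean on these libraries where they do the work, as an engineer would, in place of code of your own. Each camera call takes 0.05 s, during which the arm holds its last target.

### The job

The rusty chuck key in the bowl of the small vibratory tumbler is waiting to be cleaned. Open the tumbler's lid, use the hand scoop (not your fingers) to bring at least four of the six tumbling stones from the grey parts bin into the bowl, spilling none on the bench; then stand the scoop flat on the worktop again, clear of tumbler and bin, and close the lid fully. Leave the key in the bowl and the other tools where they lie.

Things in the scene. Friction and masses are not known exactly. Their poses are not given: they have to be found in the camera images.
- tumbler: Vibratory tumbler, fixed: square grey housing 160 mm wide with a round open-topped bowl sprung on top. Origin on the worktop under the bowl's centre, z up. Rim: 118 mm high, inside radius 82 mm, wall 4 mm. Lid hinge line along the tumbler's x axis at y = -96 mm, z = 118 mm; the lid's tab is at the +y side; a small control panel at -x.
- bowl_floor (a point): Centre of the bowl's flat inner floor (radius 65 mm), 51 mm above the worktop.
- bowl_mid (a point): Middle of the space in the bowl, on its axis, 80 mm above the worktop.
- tumbler_lid (a joint): Lid hinge, rad: 0 closed, grows as the lid swings up and over to the tumbler's -y side, at most 1.9; wide open from about 1.5. Stiff friction hinge (0.3 N m): the lid stays at whatever angle it is left and may start a little open. The lid is a black disc, 180 mm across, 14 mm thick.
- lid_tab (a point): Middle of the lid's black tab, 208 mm from the hinge line and 7 mm above it when closed. The tab sticks out of the lid's edge, away from the hinge, in the lid's plane: 32 mm long, 28 mm wide along the hinge direction, 14 mm thick. Pinched by its sides it turns between the fingers as the lid swings. Axes turn with the lid: y outward from the hinge, x along the hinge (the tumbler's x).
- bin: Open grey parts bin, fixed. Origin at the centre of its underside, z up. Outside 124 mm along x, 256 mm along y; walls and floor 4 mm. The -y end is 78 mm high; inside it the floor ramps up at 45 degrees from y = -76 mm to the end wall at y = -124 mm. Side walls 78 mm high for 150 mm from there, then falling to a 30 mm lip at the +y end, where a scoop goes in, mouth towards -y. The stones start just before the ramp.
- scoop: Sheet-metal hand scoop, wooden handle, 0.16 kg, 236 mm long, standing on its flat pan. Origin under the pan's middle; x from handle to mouth, z up. Pan 98 mm wide, from x = -50 mm (rear wall 52 mm high) to x = +56 mm (open mouth, flat lip 1.6 mm thick); side walls 40 mm high, falling to 14 mm near the mouth. Stones stay in it leaning back 15 degrees and slide out with the mouth 45 degrees down.
- scoop_grip (a point): On the middle line of the handle, 110 mm behind the scoop's origin, 80 mm above the pan's underside. The handle is a straight flat-sided bar along the scoop's x from 68 to 180 mm behind the origin, 24 mm wide, 28 mm high. Axes as the scoop's.
- scoop_pan (a point): Middle of the scoop's pan, 18 mm above its underside.
- chuck_key: Rusty steel chuck key, 49 x 71 x 15 mm, lying on the floor of the tumbler's bowl.
- hammer: Small hammer lying on the worktop, 76 x 214 x 19 mm. Bystander.
- pliers: Pliers with orange handles lying on the worktop, 59 x 159 x 20 mm. Bystander.
- driver: Screwdriver with a dark handle lying on the worktop, 19 x 146 x 19 mm. Bystander.
- stone0: One of six equal off-white ceramic tumbling stones, barrel-shaped with rounded ends, 30 mm long, 28 mm thick, 30 g, standing or lying. Origin at its centre.
- stone1: Another tumbling stone, as stone0.
- stone2: Another tumbling stone, as stone0.
- stone3: Another tumbling stone, as stone0.
- stone4: Another tumbling stone, as stone0.
- stone5: Another tumbling stone, as stone0.

How it is judged:
On the way, in this order (a step that is already met when the one before it is completed fails the run):
1. the lid is open (value of joint tumbler_lid above 1.2 rad), for 0.2 s.
2. the scoop, lifted clear of the bin, carries two or more stones (height (world z) of scoop_pan above 0.1 m and (distance between each of stone0, stone1 and scoop_pan below 0.066 m or distance between each of stone0, stone2 and scoop_pan below 0.066 m or distance between each of stone0, stone3 and scoop_pan below 0.066 m or distance between each of stone0, stone4 and scoop_pan below 0.066 m or distance between each of stone0, stone5 and scoop_pan below 0.066 m or distance between each of stone1, stone2 and scoop_pan below 0.066 m or distance between each of stone1, stone3 and scoop_pan below 0.066 m or distance between each of stone1, stone4 and scoop_pan below 0.066 m or distance between each of stone1, stone5 and scoop_pan below 0.066 m or distance between each of stone2, stone3 and scoop_pan below 0.066 m or distance between each of stone2, stone4 and scoop_pan below 0.066 m or distance between each of stone2, stone5 and scoop_pan below 0.066 m or distance between each of stone3, stone4 and scoop_pan below 0.066 m or distance between each of stone3, stone5 and scoop_pan below 0.066 m or distance between each of stone4, stone5 and scoop_pan below 0.066 m)), for 0.2 s.
3. at least four stones lie in the tumbler's bowl, the scoop is out of it (((distance between any of stone0, stone1, stone2 and bowl_mid below 0.072 m and distance between each of stone3, stone4, stone5 and bowl_mid below 0.072 m) or ((distance between each of stone0, stone1 and bowl_mid below 0.072 m or distance between each of stone0, stone2 and bowl_mid below 0.072 m or distance between each of stone1, stone2 and bowl_mid below 0.072 m) and (distance between each of stone3, stone4 and bowl_mid below 0.072 m or distance between each of stone3, stone5 and bowl_mid below 0.072 m or distance between each of stone4, stone5 and bowl_mid below 0.072 m)) or (distance between each of stone0, stone1, stone2 and bowl_mid below 0.072 m and distance between any of stone3, stone4, stone5 and bowl_mid below 0.072 m)) and distance between scoop_pan and bowl_mid above 0.1 m), for 0.2 s.
At the end, for the whole second after the job is handed in: Four or more stones at rest in the bowl, the rest in the bin, none on the bench; chuck key still in the bowl; lid closed within 0.06 rad; scoop at rest on the worktop, flat within 0.12 rad, 130 mm from the tumbler's and 90 mm from the bin's centre (((distance between any of stone0, stone1, stone2 and bowl_mid below 0.072 m and distance between each of stone3, stone4, stone5 and bowl_mid below 0.072 m) or ((distance between each of stone0, stone1 and bowl_mid below 0.072 m or distance between each of stone0, stone2 and bowl_mid below 0.072 m or distance between each of stone1, stone2 and bowl_mid below 0.072 m) and (distance between each of stone3, stone4 and bowl_mid below 0.072 m or distance between each of stone3, stone5 and bowl_mid below 0.072 m or distance between each of stone4, stone5 and bowl_mid below 0.072 m)) or (distance between each of stone0, stone1, stone2 and bowl_mid below 0.072 m and distance between any of stone3, stone4, stone5 and bowl_mid below 0.072 m)) and (distance between stone0 and bowl_mid below 0.072 m or (x of stone0 in the frame of bin between -0.06 and 0.06 m and y of stone0 in the frame of bin between -0.126 and 0.126 m and z of stone0 in the frame of bin below 0.06 m)) and (distance between stone1 and bowl_mid below 0.072 m or (x of stone1 in the frame of bin between -0.06 and 0.06 m and y of stone1 in the frame of bin between -0.126 and 0.126 m and z of stone1 in the frame of bin below 0.06 m)) and (distance between stone2 and bowl_mid below 0.072 m or (x of stone2 in the frame of bin between -0.06 and 0.06 m and y of stone2 in the frame of bin between -0.126 and 0.126 m and z of stone2 in the frame of bin below 0.06 m)) and (distance between stone3 and bowl_mid below 0.072 m or (x of stone3 in the frame of bin between -0.06 and 0.06 m and y of stone3 in the frame of bin between -0.126 and 0.126 m and z of stone3 in the frame of bin below 0.06 m)) and (distance between stone4 and bowl_mid below 0.072 m or (x of stone4 in the frame of bin between -0.06 and 0.06 m and y of stone4 in the frame of bin between -0.126 and 0.126 m and z of stone4 in the frame of bin below 0.06 m)) and (distance between stone5 and bowl_mid below 0.072 m or (x of stone5 in the frame of bin between -0.06 and 0.06 m and y of stone5 in the frame of bin between -0.126 and 0.126 m and z of stone5 in the frame of bin below 0.06 m)) and linear speed of each of stone0, stone1, stone2, stone3, stone4, stone5 below 0.03 m/s and value of joint tumbler_lid below 0.06 rad and angle between scoop's own z axis and vertical below 0.12 rad and height (world z) of scoop between -0.006 and 0.006 m and linear speed of scoop below 0.02 m/s and horizontal distance between scoop and tumbler above 0.13 m and horizontal distance between scoop and bin above 0.09 m and horizontal distance between chuck_key and bowl_floor below 0.07 m and z of chuck_key in the frame of tumbler above 0.04 m); the robot touches nothing.
It fails at once if a stone is handled with the fingers (contact force between the fingers and stone0 above 1 N or contact force between the fingers and stone1 above 1 N or contact force between the fingers and stone2 above 1 N or contact force between the fingers and stone3 above 1 N or contact force between the fingers and stone4 above 1 N or contact force between the fingers and stone5 above 1 N).
It fails at once if a bystander tool is moved more than 30 mm (distance of any of hammer, pliers, driver from where it was at the start of the episode above 0.03 m).
It also fails if it takes over 72 s, if anything falls off the work surface, if the arm or the gripper's body presses on something with over 40 N, if the wrist force passes 120 N, or if a joint passes its speed limit or range.

## Working session

There is one attempt and no reset: what is moved stays moved. The work goes in short steps, each a Python script; the robot and the scene stay as the last script left them, time stands still between calls to the robot, and variables do not carry over. Pictures are saved under pics/ and viewed, and the job is handed in when it is done.

```bash
ls; mkdir -p pics
python3 - <<'E'
from rig import robot
import cv2
for n in ["scene","side","wrist"]:
    im=robot.grab_frame(n); cv2.imwrite(f"pics/a_{n}.png",im[:,:,::-1])
    print(n,robot.camera_info(n))
s=robot.get_state(); print(s)
E
```

```text
pics
scene {'fx': 455.1680947563306, 'fy': 455.1680947563306, 'cx': 281.7999157568056, 'cy': 211.0269390748607, 'rvec': array([ 1.35598583, -2.28632319,  0.85245201]), 'tvec': array([0.44011898, 0.36538445, 0.84702733])}
side {'fx': 410.69507219414413, 'fy': 410.69507219414413, 'cx': 282.0392733477248, 'cy': 204.27488348849047, 'rvec': array([ 0.16500234, -2.98518923,  0.87829458]), 'tvec': array([ 0.5472588 , -0.05086054,  1.3648679 ])}
wrist {'fx': 358.0008966750313, 'fy': 358.0008966750313, 'cx': 275.2807154755407, 'cy': 208.51744123119028, 'rvec': array([-2.87481812e+00, -1.07154304e-03,  1.87505508e-03]), 'tvec': array([-0.62466257, -0.0282652 ,  0.39100569])}
{'time': 0.15, 'qpos': array([-0.04153461,  0.41781405, -0.01030283,  1.61399402,  0.00471972,
        1.11069198, -0.05300227]), 'joint_vel': array([ 6.03173846e-06, -1.95978047e-03, -1.02628610e-03, -4.38652567e-05,
        1.05362202e-03,  5.89471399e-04, -4.36107512e-04]), 'effort': array([ 7.99236568e-04, -8.51532197e+01,  6.39362633e-01, -4.26137459e+01,
       -4.88919730e-02,  1.71691604e-02,  1.51774425e-04]), 'ee_pos': array([6.24750392e-01, 9.64667514e-06, 2.24000832e-01]), 'tool_rot': array([[-4.84828025e-05,  9.99999612e-01, -8.79654758e-04],
       [ 9.99999994e-01,  4.84006913e-05, -9.33658618e-05],
       [-9.33232496e-05, -8.79659280e-04, -9.99999609e-01]]), 'force': array([-0.3594035 ,  0.29398667, -0.22927558]), 'moment': array([0.00171289, 0.00100084, 0.01363144]), 'opening': 0.0939380552994505}
```

View pics/a_scene.png

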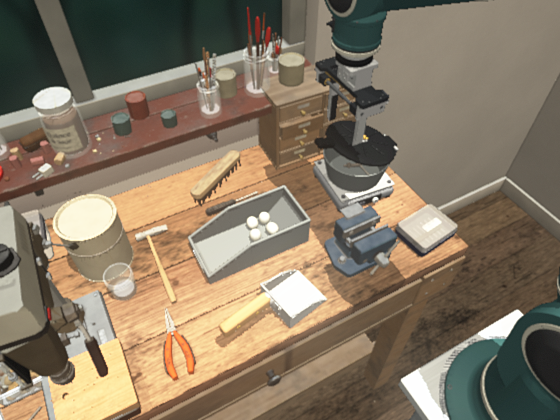

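View pics/a_side.png

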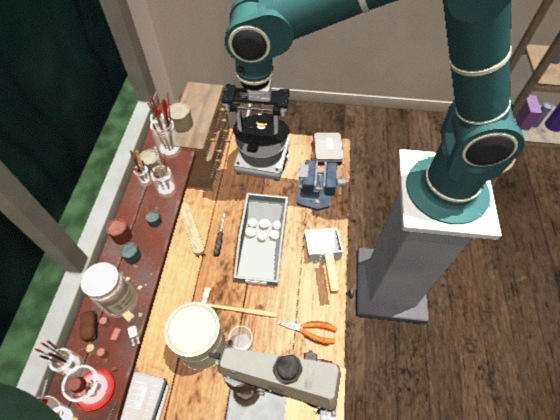

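View pics/a_wrist.png

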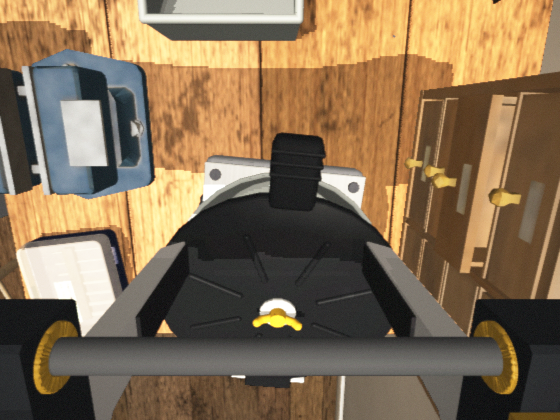

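```bash
cat > h.py <<'E'
import numpy as np, cv2
from rig import robot
def cam(info):
    R=cv2.Rodrigues(info['rvec'])[0]; t=np.array(info['tvec']); return R,t,-R.T@t
def ray(info,u,v):
    R,t,c=cam(info); d=R.T@np.array([(u-info['cx'])/info['fx'],(v-info['cy'])/info['fy'],1]); return c,d/np.linalg.norm(d)
def onz(info,u,v,z):
    c,d=ray(info,u,v); return c+d*(z-c[2])/d[2]
def proj(info,p):
    R,t,c=cam(info); q=R@np.array(p,float)+t; return np.array([info['cx']+info['fx']*q[0]/q[2],info['cy']+info['fy']*q[1]/q[2]])
def tri(*a):
    A=np.zeros((3,3));b=np.zeros(3)
    for i,(u,v) in a:
        c,d=ray(i,u,v);M=np.eye(3)-np.outer(d,d);A+=M;b+=M@c
    return np.linalg.solve(A,b)
def snap(names,tag,scale=1):
    import pickle
    out={}
    for n in names:
        i=robot.camera_info(n); im=robot.grab_frame(n); cv2.imwrite(f"pics/{tag}_{n}.png",im[:,:,::-1]); out[n]=i
        pickle.dump(i,open(f"pics/{tag}_{n}.pkl","wb"))
    return out
def load(tag,n):
    import pickle; return pickle.load(open(f"pics/{tag}_{n}.pkl","rb"))
def crop(tag,n,x0,y0,x1,y1,s,name):
    im=cv2.imread(f"pics/{tag}_{n}.png")[y0:y1,x0:x1]; cv2.imwrite(f"pics/{name}.png",cv2.resize(im,None,fx=s,fy=s,interpolation=cv2.INTER_CUBIC))
E
python3 - <<'E'
from h import *
for n in["scene","side","wrist"]: print(n,cam(robot.camera_info(n))[2])
s=robot.get_state()
robot.move_ptp([0.58,0.17,0.40],s['tool_rot'])
snap(["scene","side","wrist"],"b"); print(robot.get_state()['time'])
i=load("b","wrist"); print(cam(i)[2])
E
```

```text
scene [-0.02590905  0.52329654  0.8775849 ]
side [0.46513498 0.83705903 1.11710564]
wrist [0.62515005 0.07616201 0.38376355]
1.275
[0.58114021 0.2447936  0.55818539]
```

View pics/b_wrist.png

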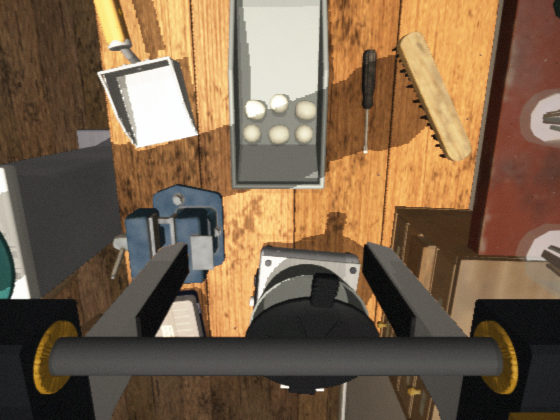

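View pics/b_scene.png

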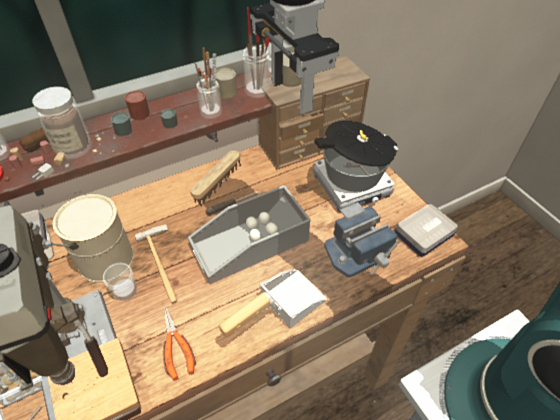

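View pics/b_side.png

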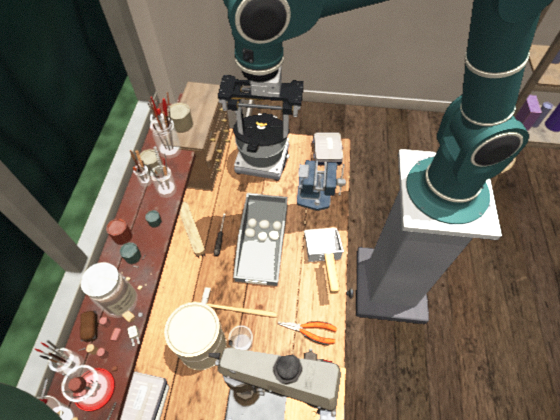

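Run:
```python
from h import *
crop("b","scene",300,110,420,210,6,"c1")
crop("b","wrist",90,0,340,200,3,"c2")
crop("b","wrist",230,230,400,400,4,"c3")
crop("b","scene",180,180,340,340,4,"c4")
```

```text
(no output)
```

View pics/c1.png

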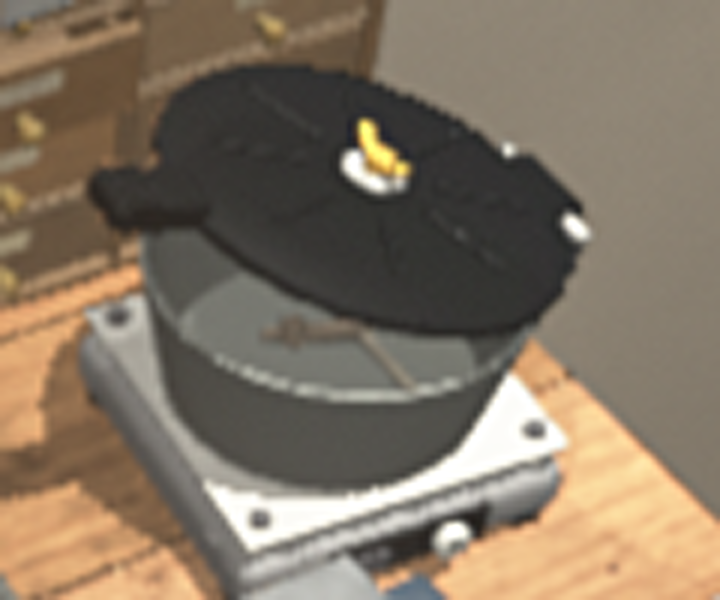

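View pics/c2.png

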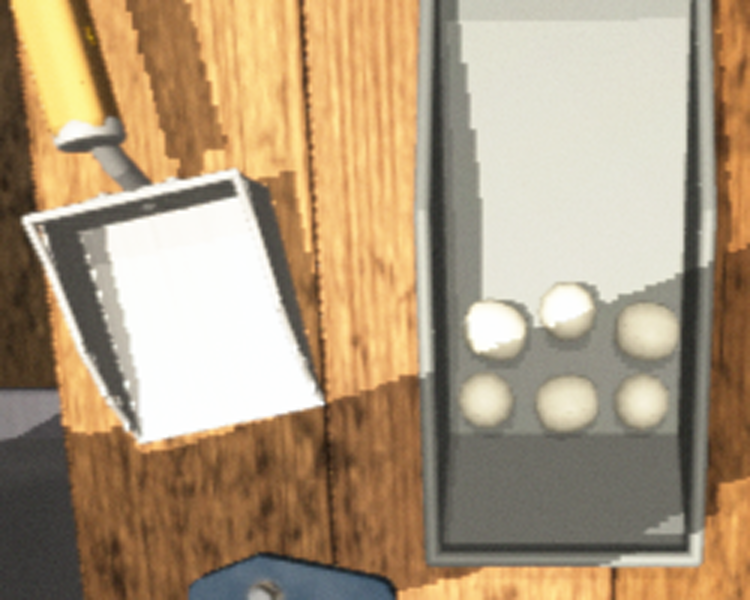

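View pics/c3.png

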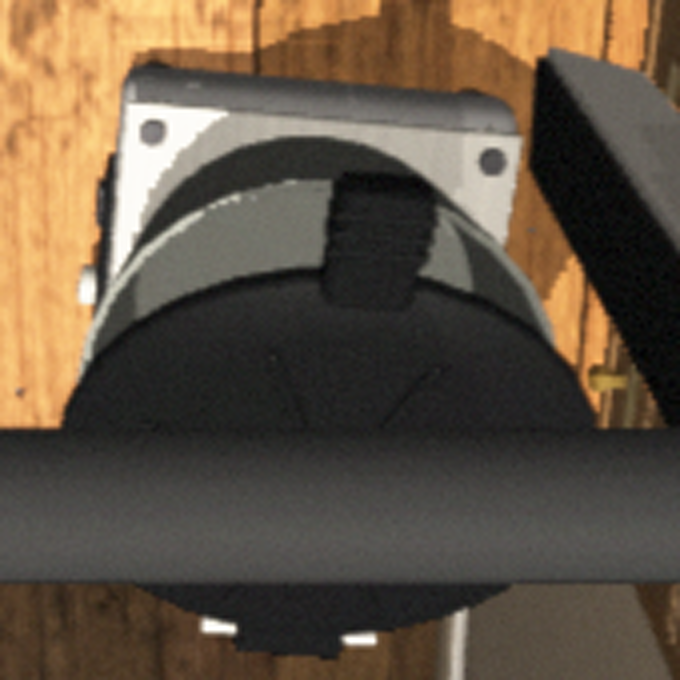

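View pics/c4.png

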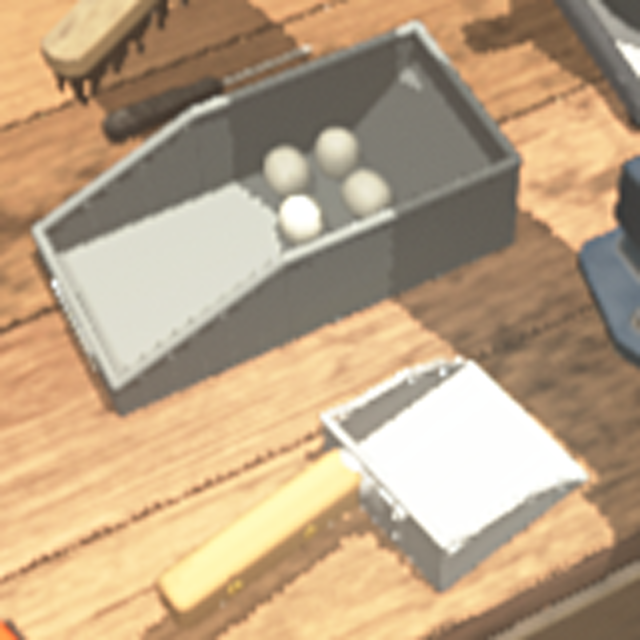

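Run:
```python
from h import *
np.set_printoptions(precision=4,suppress=True)
w=load("b","wrist");s=load("b","scene");d=load("b","side")
C2=lambda u,v:(90+u/3,v/3);C3=lambda u,v:(230+u/4,230+v/4);C1=lambda u,v:(300+u/6,110+v/6);C4=lambda u,v:(180+u/4,180+v/4)
# screws
A=tri((w,C3(153,131)),(s,C1(260,520)));B=tri((w,C3(491,161)),(s,C1(118,316)))
print("screws",A,B,np.linalg.norm(A-B)); z=(A+B)[2]/2
Cc=onz(s,*C1(535,428),z)
A2=onz(w,*C3(153,131),z);B2=onz(w,*C3(491,161),z)
print(A2,B2,Cc,"center",(B2+Cc)/2, (onz(s,*C1(118,316),z)+Cc)/2, "yaw",np.arctan2(*(B2-A2)[[1,0]]), np.arctan2(-(A2-Cc)[0],(A2-Cc)[1]))
# bin
for p in [(428,565),(703,565)]: print("bin hi w",onz(w,*C2(*p),.078))
for p in [(415,25),(520,160)]: print("bin hi s",onz(s,*C4(*p),.078))
for p in [(35,232),(115,385)]: print("bin lip s",onz(s,*C4(*p),.03))
# scoop
for n,p,z in [("rear L",(27,217),.052),("rear R",(242,172),.052),("mouth near",(140,441),.002),("mouth R",(322,403),.002)]: print("w",n,onz(w,*C2(*p),z))
for n,p,z in [("rear",(325,412),.052),("rear",(452,548),.052),("mouth",(585,480),.014),("mouth",(462,362),.014)]: print("s",n,onz(s,*C4(*p),z))
for p in [(165,580),(180,612)]: print("s handle end",onz(s,*C4(*p),.094))
for p in [(495,328),(567,310),(647,330),(487,400),(567,403),(641,401)]: print("stone",onz(w,*C2(*p),.019))
# tab tip
for p in [(345,175),(390,177),(435,180)]: print("tab ray", [onz(w,*C3(*p),z) for z in(.13,.16,.19)])
```

```text
screws [0.5681 0.0156 0.0428] [0.7003 0.0029 0.0431] 0.1327761974971705
[0.5682 0.0158 0.0429] [0.7004 0.0031 0.0429] [ 0.5564 -0.1178  0.0429] center [ 0.6284 -0.0574  0.0429] [ 0.6284 -0.0577  0.0429] yaw -0.09573997769543634 -0.08754111324631765
bin hi w [0.521  0.1417 0.078 ]
bin hi w [0.6466 0.1416 0.078 ]
bin hi s [0.6407 0.1452 0.078 ]
bin hi s [0.5192 0.1441 0.078 ]
bin lip s [0.6402 0.3982 0.03  ]
bin lip s [0.5209 0.3981 0.03  ]
w rear L [0.3451 0.2938 0.052 ]
w rear R [0.442  0.3121 0.052 ]
w mouth near [0.3657 0.1905 0.002 ]
w mouth R [0.4603 0.2096 0.002 ]
s rear [0.4386 0.3109 0.052 ]
s rear [0.3383 0.2912 0.052 ]
s mouth [0.3557 0.1981 0.014 ]
s mouth [0.4522 0.2186 0.014 ]
s handle end [0.3696 0.4287 0.094 ]
s handle end [0.3516 0.4292 0.094 ]
stone [0.5499 0.2461 0.019 ]
stone [0.5847 0.2544 0.019 ]
stone [0.6235 0.2451 0.019 ]
stone [0.5454 0.212  0.019 ]
stone [0.5848 0.2105 0.019 ]
stone [0.6212 0.2114 0.019 ]
tab ray [array([0.6329, 0.039 , 0.13  ]), array([0.6293, 0.0534, 0.16  ]), array([0.6256, 0.0678, 0.19  ])]
tab ray [array([0.6476, 0.0383, 0.13  ]), array([0.6429, 0.0527, 0.16  ]), array([0.6383, 0.0672, 0.19  ])]
tab ray [array([0.6623, 0.0372, 0.13  ]), array([0.6566, 0.0517, 0.16  ]), array([0.6509, 0.0663, 0.19  ])]
```

```bash
cat >> h.py <<'E'
TC=np.array([.6284,-.0575,0]);TY=-.092
def RZ(a): return np.array([[np.cos(a),-np.sin(a),0],[np.sin(a),np.cos(a),0],[0,0,1.]])
def lidpt(a,x,r,h):
    R=RZ(TY); return TC+R@np.array([x,-.096+r*np.cos(a)-h*np.sin(a),.118+r*np.sin(a)+h*np.cos(a)])
E
python3 - <<'E'
from h import *
for nm,(x0,y0,x1,y1,k) in {"scene":(300,110,420,210,6),"wrist":(230,230,400,400,4)}.items():
  i=load("b",nm)
  for a in (.2,.25,.3):
    im=cv2.imread(f"pics/b_{nm}.png")[y0:y1,x0:x1];im=cv2.resize(im,None,fx=k,fy=k)
    for x in(-.014,.014):
      for r in (.192,.224):
        for h in (0,.014):
          p=(proj(i,lidpt(a,x,r,h))-[x0,y0]+.0)*k; cv2.circle(im,tuple(int(q) for q in p),3,(0,255,0) if h else (0,0,255),-1)
    for t in np.arange(0,6.28,.1):
      p=(proj(i,TC+RZ(TY)@[.086*np.cos(t),.086*np.sin(t),.118])-[x0,y0])*k; cv2.circle(im,tuple(int(q) for q in p),1,(255,0,255),-1)
      p=(proj(i,lidpt(a,.09*np.cos(t),.096+.09*np.sin(t),.014))-[x0,y0])*k; cv2.circle(im,tuple(int(q) for q in p),1,(255,255,0),-1)
    cv2.imwrite(f"pics/d_{nm}_{int(a*100)}.png",im[:500,:])
for nm in("scene","wrist"):
  ims=[cv2.imread(f"pics/d_{nm}_{a}.png") for a in(20,25,30)]
  o=np.hstack(ims); cv2.imwrite(f"pics/d_{nm}.png",cv2.resize(np.vstack(ims[:2]) if 0 else o,(1590 if 0 else 800*1,int(o.shape[0]*800/o.shape[1]))))
E
```

```text
(no output)
```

View pics/d_scene_25.png

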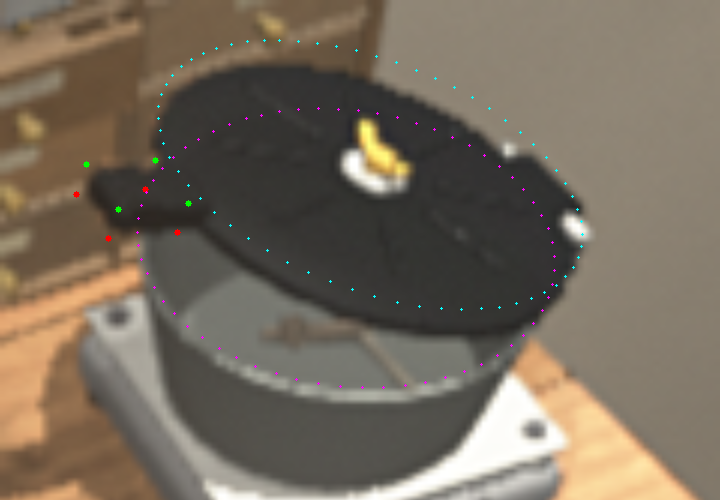

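View pics/d_wrist_25.png

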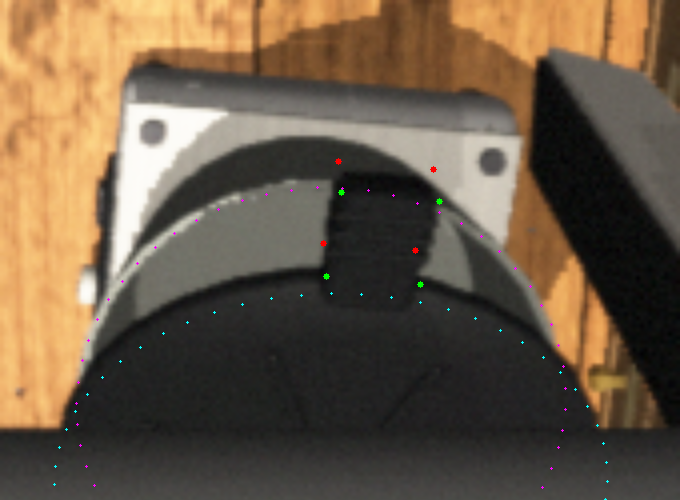

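```bash
cat >> h.py <<'E'
R0=np.array([[0,1,0],[1,0,0],[0,0,-1.]])
RT=RZ(TY)@R0
BIN=np.array([.583,.2705,0])
TILT=np.radians(25)
GX,GZ=-.092,.082
def scoopR(h,p):
    x=np.array([np.cos(h)*np.cos(p),np.sin(h)*np.cos(p),np.sin(p)]); y=np.array([-np.sin(h),np.cos(h),0]); return np.c_[x,y,np.cross(x,y)]
def tool(o,h,p,ref=(0,0)):
    """TCP pose so that scoop point ref=(x,z) (scoop frame) sits at o, heading h, pitch p (mouth up)"""
    S=scoopR(h,p); c,s=np.cos(TILT),np.sin(TILT)
    G=np.c_[[-c,0,-s],[0,1,0],[s,0,-c]]
    return np.array(o)+S@np.array([GX-ref[0],0,GZ-ref[1]]), S@G
SC=np.array([.402,.2535,0]);SH=-1.385
E
python3 - <<'E'
from h import *
import numpy as np
np.set_printoptions(precision=2,suppress=True)
H=-np.pi/2
def t(n,p,R): print(n,np.round(p,3),robot.ik(p,R))
for a in(.23,.8,1.2,1.6): t("lid%.2f"%a,lidpt(a,0,.208,.007),RT)
for T in(0,15,25):
  import h; h.TILT=np.radians(T); print("TILT",T)
  t("grasp",*h.tool(SC,SH,0)); t("up",*h.tool(SC+[0,0,.15],SH,0))
  t("binin",*h.tool(BIN+[0,.12,.06],H,0)); t("bin",*h.tool([BIN[0],.30,.005],H,0,(-.05,0))); t("pb",*h.tool([BIN[0],.269,.005],H,.26,(-.05,0)))
  t("lift",*h.tool(BIN+[0,0,.2],H,.26)); 
  for p in (.2,-.5,-1): t("pour%.1f"%p,*h.tool(TC+[0,.0,.125],H+TY,p,(.056,0)))
E
```

```text
lid0.23 [0.64 0.05 0.17] [-0.13  0.49  0.01  1.62 -0.    1.02 -0.21]
lid0.80 [ 0.63 -0.01  0.27] [-0.05  0.39  0.04  1.54 -0.02  1.21 -0.11]
lid1.20 [ 0.63 -0.09  0.31] [ 0.03  0.36  0.07  1.49 -0.03  1.29  0.02]
lid1.60 [ 0.62 -0.17  0.33] [ 0.13  0.38  0.11  1.45 -0.04  1.32  0.16]
TILT 0
grasp [0.39 0.34 0.08] [-0.59  0.43 -0.25  1.99  0.15  0.74 -0.74]
up [0.39 0.34 0.23] [-0.57  0.23 -0.25  1.87  0.06  1.06 -0.66]
binin [0.58 0.48 0.14] [-0.63  0.74 -0.17  1.29  0.13  1.12 -0.81]
bin [0.58 0.34 0.09] [-0.49  0.65 -0.12  1.58  0.09  0.92 -0.65]
pb [0.58 0.33 0.07] [-0.6   0.74 -0.08  1.48  0.29  1.11 -0.82]
lift [0.58 0.38 0.26] [-0.63  0.63 -0.14  1.24  0.27  1.46 -0.8 ]
pour0.2 [0.64 0.1  0.18] [-0.3   0.55  0.01  1.54  0.2   1.13 -0.48]
pour-0.5 [0.64 0.03 0.27] [ 0.16  0.43 -0.03  1.58 -0.52  1.2   0.25]
pour-1.0 [ 0.63 -0.05  0.29] [ 0.39  0.59  0.06  1.53 -0.94  1.55  0.65]
TILT 15
grasp [0.39 0.34 0.08] [-0.71  0.51 -0.25  1.88  0.38  0.98 -1.  ]
up [0.39 0.34 0.23] [-0.71  0.32 -0.24  1.77  0.28  1.26 -0.87]
binin [0.58 0.48 0.14] [-0.73  0.85 -0.15  1.11  0.29  1.4  -0.9
[... 322 characters left out ...]
5  1.18  0.02]
pour-1.0 [ 0.63 -0.05  0.29] [ 0.34  0.49  0.01  1.53 -0.73  1.41  0.49]
TILT 25
grasp [0.39 0.34 0.08] [-0.79  0.59 -0.24  1.8   0.47  1.15 -1.11]
up [0.39 0.34 0.23] [-0.79  0.4  -0.23  1.71  0.38  1.4  -0.97]
binin [0.58 0.48 0.14] [-0.79  0.94 -0.14  0.97  0.38  1.59 -0.95]
bin [0.58 0.34 0.09] [-0.68  0.81 -0.08  1.36  0.39  1.31 -0.91]
pb [0.58 0.33 0.07] [-0.75  0.94 -0.05  1.24  0.51  1.51 -0.97]
lift [0.58 0.38 0.26] [-0.77  0.84 -0.1   1.01  0.53  1.83 -0.87]
pour0.2 [0.64 0.1  0.18] [-0.48  0.69  0.03  1.43  0.52  1.4  -0.73]
pour-0.5 [0.64 0.03 0.27] [-0.08  0.4   0.01  1.54 -0.07  1.19 -0.13]
pour-1.0 [ 0.63 -0.05  0.29] [ 0.27  0.45  0.02  1.52 -0.58  1.34  0.38]
```

```bash
sed -i 's/np.radians(25)/np.radians(15)/' h.py
python3 - <<'E'
from h import *
np.set_printoptions(precision=3,suppress=True)
p=lidpt(.23,0,.208,.007)
robot.move_ptp(p+[0,0,.06],RT)
snap(["wrist","scene"],"e")
print(robot.move_linear(p,velocity=.12,threshold=8))
robot.gripper_to(.015); s=robot.get_state(); print(s['time'],s['opening'],s['ee_pos'],s['force'])
snap(["scene"],"e2")
for n,k in (("e","wrist"),): pass
crop("e2","scene",280,60,440,210,4,"e2c")
E
```

```text
False
3.9167 0.027595225260011565 [0.637 0.047 0.172] [-9.302  2.814  0.419]
```

View pics/e2c.png

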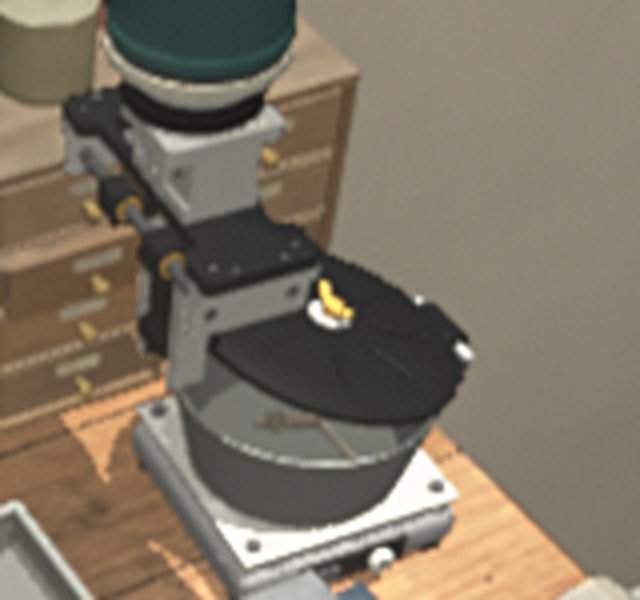

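View pics/e_wrist.png

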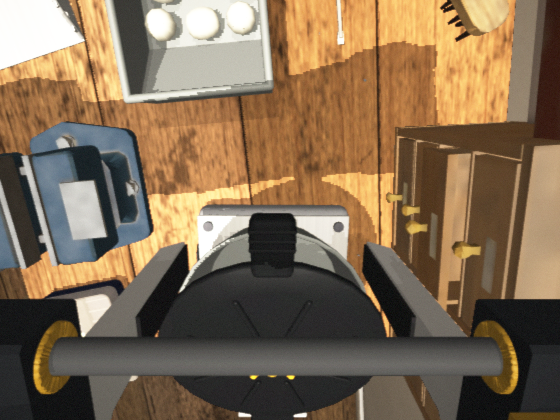

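Run:
```python
from h import *
np.set_printoptions(precision=3,suppress=True)
e=robot.get_state()['ee_pos']
for a in np.linspace(.23,1.6,7)[1:]:
    robot.move_linear(lidpt(a,-.0015,.208,.007),velocity=.2)
    s=robot.get_state(); print(a,s['ee_pos'],s['force'],s['time'])
robot.gripper_to(.06)
p=robot.get_state()['ee_pos']
robot.move_linear(p+[0,0,.06],velocity=.25)
snap(["scene","side"],"f"); s=robot.get_state();print(s['time'],s['force'])
```

```text
0.45833333333333337 [0.635 0.029 0.217] [-1.656 -3.349 -0.593] 4.35
0.6866666666666668 [0.632 0.001 0.256] [-3.702 -4.393 -0.647] 4.7333
0.915 [ 0.629 -0.034  0.288] [-4.375 -4.059 -1.708] 5.1167
1.1433333333333335 [ 0.625 -0.075  0.311] [-5.187 -3.195 -1.805] 5.5
1.3716666666666668 [ 0.62  -0.121  0.323] [-6.792 -2.668 -2.074] 5.8833
1.6 [ 0.616 -0.167  0.326] [-8.816 -1.606 -0.844] 6.2667
7.4417 [ 0.561  0.426 -0.455]
```

View pics/f_scene.png

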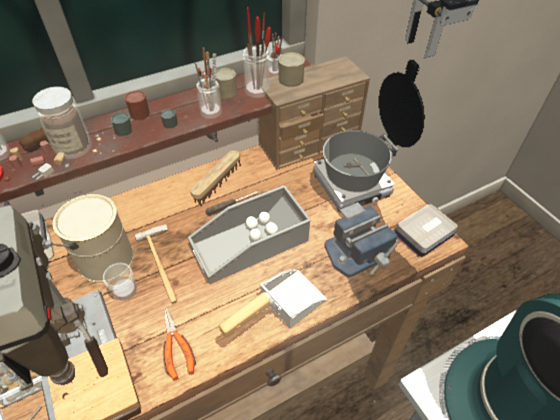

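Run:
```python
from h import *
np.set_printoptions(precision=3,suppress=True)
p,R=tool(SC,SH,0)
robot.move_ptp(p+[0,0,.09],R)
snap(["wrist"],"g0")
hit=robot.move_linear(p,velocity=.12,threshold=8)
print(hit)
if not hit:
    robot.gripper_to(.01)
s=robot.get_state(); print(s['time'],s['opening'],s['ee_pos'],s['force'])
snap(["scene","wrist"],"g")
crop("g","scene",180,180,340,340,4,"gc")
```

```text
False
11.1917 0.023697080395178708 [0.385 0.344 0.082] [-0.681  0.948  1.982]
```

View pics/gc.png

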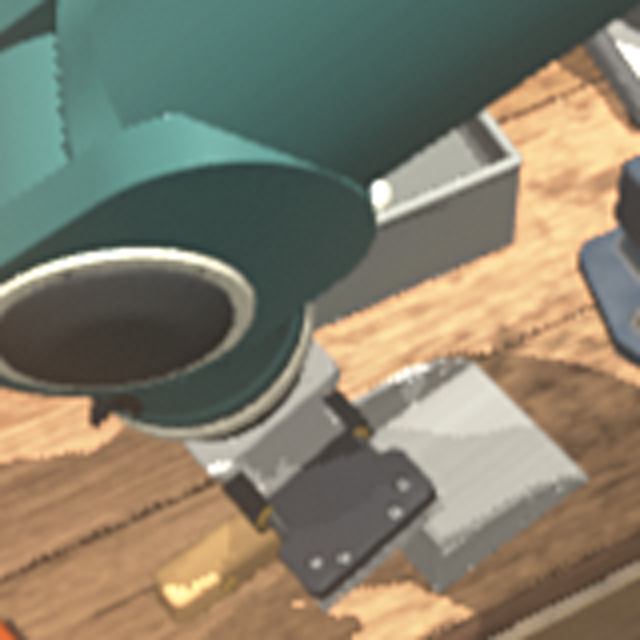

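View pics/g_wrist.png

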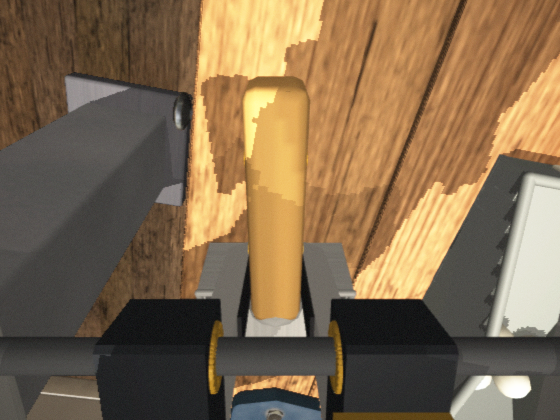

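View pics/g0_wrist.png

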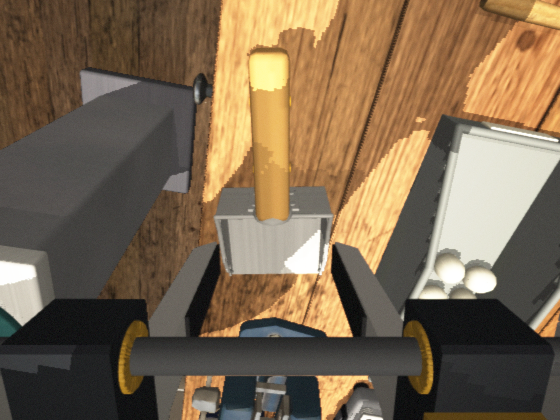

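Run:
```python
from h import *
np.set_printoptions(precision=4,suppress=True)
i=load("g0","wrist"); S=scoopR(SH,0)
for n,u,v,z in[("mouthL",229,273,.002),("mouthR",323,273,.002),("rearL",217,188,.052),("rearR",330,188,.052),("end",268,50,.09),("ferrule",273,220,.09)]:
    p=onz(i,u,v,z); print(n,p,S.T@(p-SC))
```

```text
mouthL [0.3626 0.1914 0.002 ] [ 0.0538 -0.0502  0.002 ]
mouthR [0.4643 0.2104 0.002 ] [0.0539 0.0533 0.002 ]
rearL [0.3431 0.3203 0.052 ] [-0.0766 -0.0456  0.052 ]
rearR [0.4316 0.3369 0.052 ] [-0.0765  0.0445  0.052 ]
end [0.3654 0.4318 0.09  ] [-0.182  -0.0031  0.09  ]
ferrule [0.3883 0.3224 0.09  ] [-0.0703 -0.0008  0.09  ]
```

```bash
sed -i 's/GX,GZ=-.092/GX,GZ=-.090/' h.py
python3 - <<'E'
from h import *
np.set_printoptions(precision=3,suppress=True)
H=-np.pi/2
p=robot.get_state()['ee_pos']
robot.move_linear(p+[0,0,.12],velocity=.25)
q,R=tool([BIN[0],.281,.10],H,0,(.056,0))
robot.move_ptp(q,R)
snap(["scene","side","wrist"],"j")
s=robot.get_state(); print(s['time'],s['opening'],s['force'],s['moment'])
crop("j","scene",160,120,340,300,4,"jc")
crop("j","side",200,170,380,320,4,"jd")
E
```

```text
12.9417 0.023829531177942335 [-0.093  0.651 -0.894] [ 0.424 -0.057 -0.02 ]
```

View pics/jc.png

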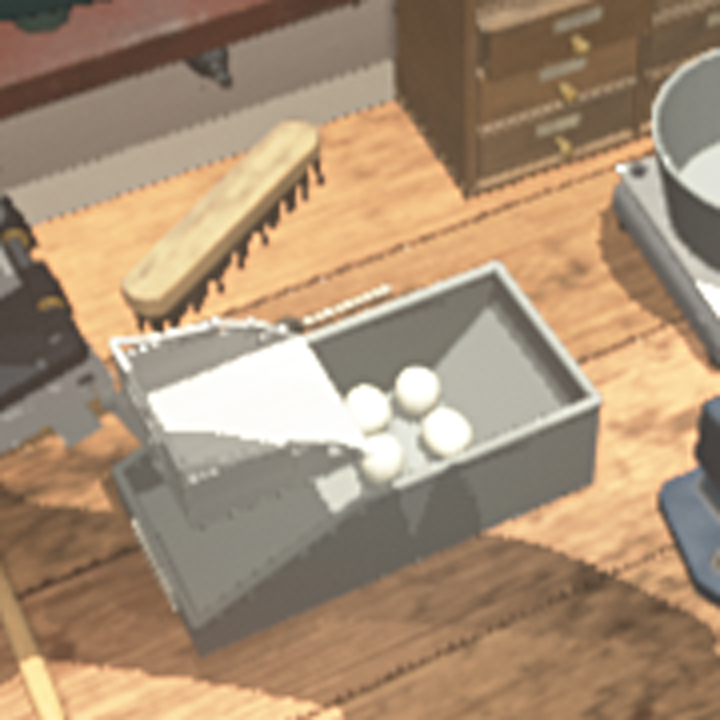

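View pics/jd.png

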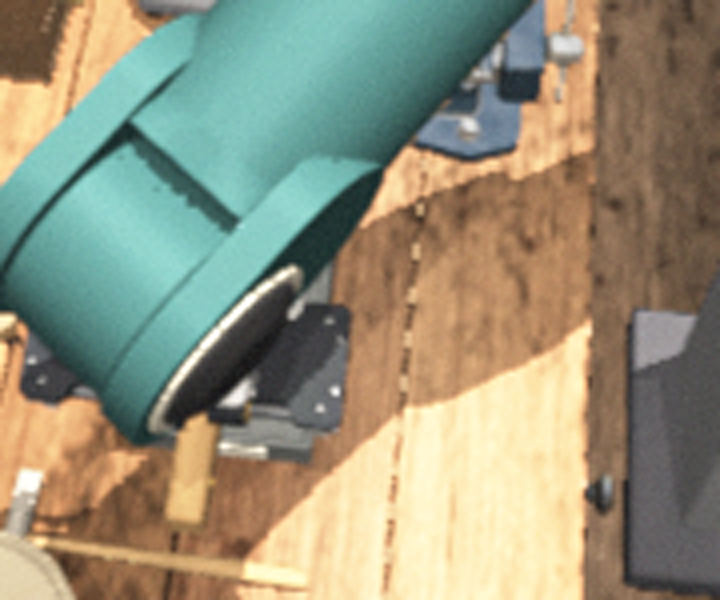

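View pics/j_wrist.png

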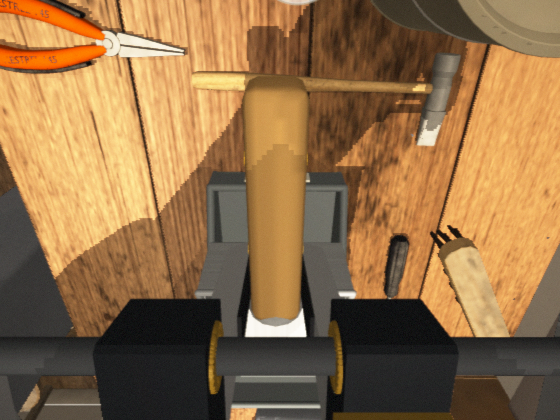

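Run:
```python
from h import *
np.set_printoptions(precision=3,suppress=True)
H=-np.pi/2; i=load("j","scene")
for x,y,z in[(.056,-.049,0),(.056,.049,0),(-.05,.049,.052),(-.05,-.049,.052)]:
    P=np.array([BIN[0],.337,.10])+scoopR(H,0)@[x,y,z]; print((proj(i,P)-[160,120])*4)
q,R=tool([BIN[0],.281,.0055],H,0,(.056,0))
print(robot.move_linear(q+[0,0,.015],velocity=.15,threshold=8))
print(robot.move_linear(q,velocity=.04,threshold=4))
s=robot.get_state(); print(s['time'],s['ee_pos']-q,s['force'],s['moment'])
snap(["scene"],"k"); crop("k","scene",160,120,340,300,4,"kc")
```

```text
[371.35 448.62]
[294.98  329.807]
[106.369 335.565]
[177.346 464.265]
False
False
14.15 [-0. -0. -0.] [-0.547 -0.495 -1.548] [0.425 0.04  0.001]
```

View pics/kc.png

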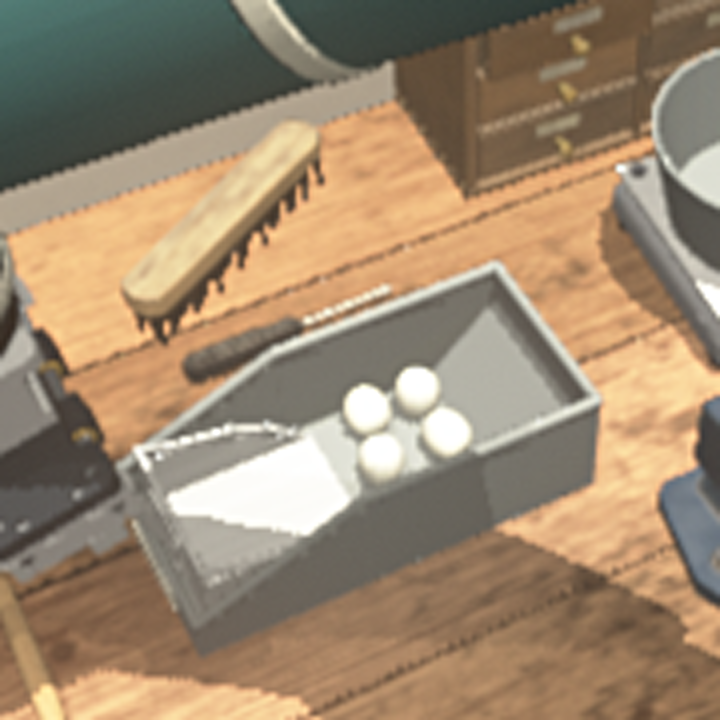

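Run:
```python
from h import *
np.set_printoptions(precision=3,suppress=True)
H=-np.pi/2
q,R=tool([BIN[0],.200,.0045],H,0,(.056,0))
print(robot.move_linear(q,velocity=.08,threshold=25))
s=robot.get_state(); print(s['time'],s['ee_pos']-q,s['force'],s['moment'])
snap(["scene"],"l"); crop("l","scene",160,120,340,300,4,"lc")
```

```text
False
15.3667 [-0. -0. -0.] [ 0.16   1.097 -2.204] [ 0.679  0.056 -0.094]
```

View pics/lc.png

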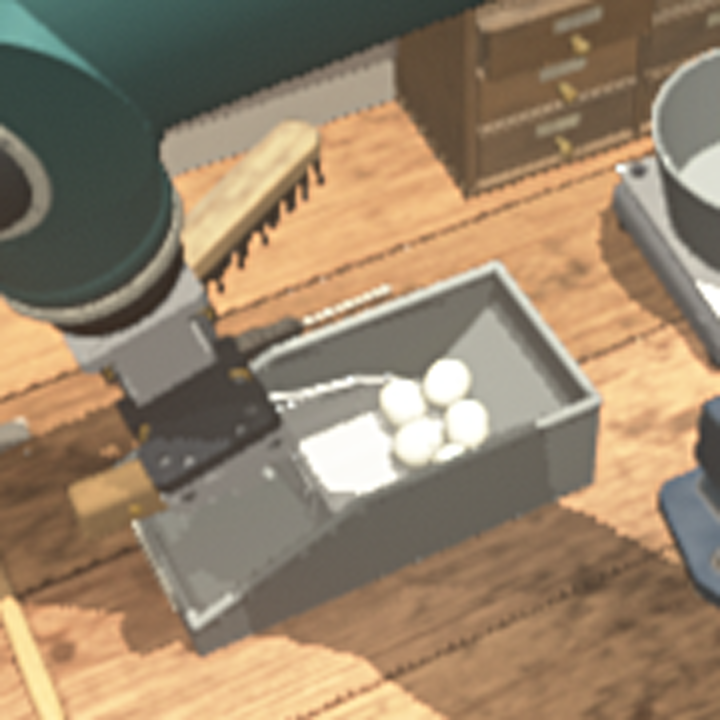

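Run:
```python
from h import *
np.set_printoptions(precision=3,suppress=True)
H=-np.pi/2
for p in (0,.1,.2,.3):
    yr=.194+.106*(np.cos(p)-np.sin(p))+.002
    q,R=tool([BIN[0],yr,.0055],H,p,(-.05,0))
    hit=robot.move_linear(q,velocity=.07,frame=R,threshold=25)
    s=robot.get_state(); print(p,hit,s['time'],s['force'],s['moment'])
    if hit: break
snap(["scene"],"m"); crop("m","scene",160,120,340,300,4,"mc")
```

```text
0 False 15.6667 [ 0.925  0.398 -2.736] [ 0.785  0.005 -0.066]
0.1 False 15.9167 [ 0.034  3.065 11.078] [0.196 0.151 0.193]
0.2 False 16.1667 [ 2.646  6.795 17.536] [ 0.208 -0.45   0.508]
0.3 False 16.4333 [ 4.035  6.122 15.411] [-0.221 -0.678  0.664]
```

View pics/mc.png

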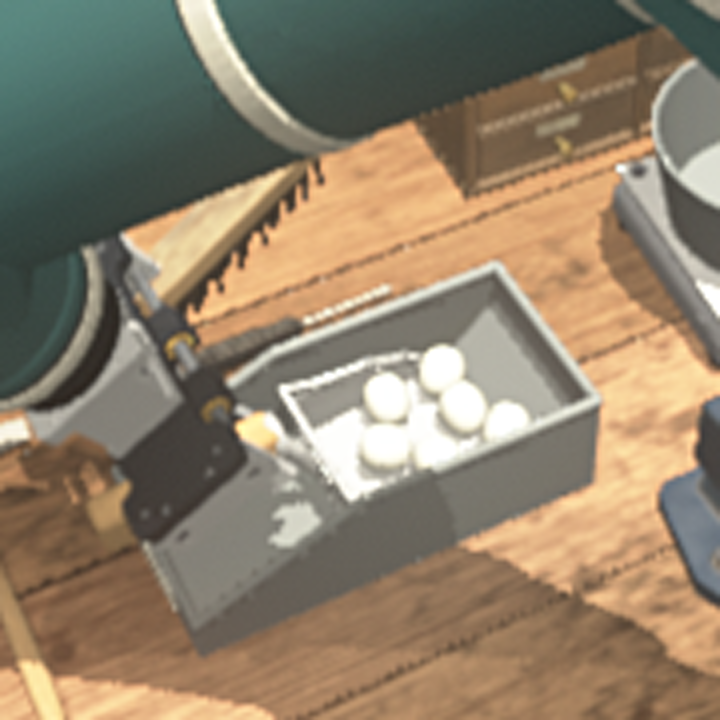

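Run:
```python
from h import *
np.set_printoptions(precision=3,suppress=True)
H=-np.pi/2
p=.3; yr=.194+.106*(np.cos(p)-np.sin(p))+.006
for (y,z,p) in ((yr,.022,.36),(yr+.01,.06,.36)):
    q,R=tool([BIN[0],y,z],H,p,(-.05,0))
    hit=robot.move_linear(q,velocity=.08,frame=R,threshold=30)
    s=robot.get_state(); print(p,hit,s['time'],s['force'],s['moment'])
snap(["scene","side","wrist"],"n"); crop("n","scene",160,120,340,300,4,"nc");crop("n","side",200,170,380,320,4,"nd")
```

```text
0.36 False 16.8167 [-0.88   0.042 -2.842] [1.207 0.016 0.02 ]
0.36 False 17.4583 [ 0.205 -0.566 -3.279] [ 1.27  -0.01  -0.002]
```

View pics/nc.png

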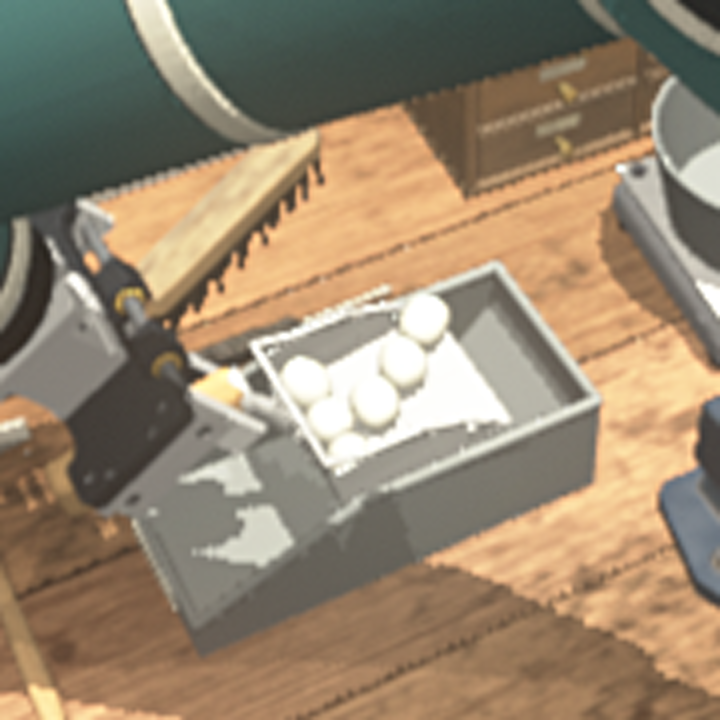

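View pics/n_wrist.png

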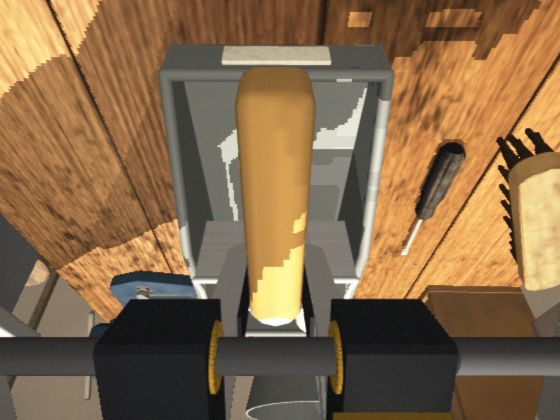

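```bash
cat >> h.py <<'E'
def scoop_pose(ee,Rt,slip):
    """scoop pose given TCP pose and slip (pitch decrease vs nominal grasp)"""
    c,s=np.cos(TILT),np.sin(TILT); G=np.c_[[-c,0,-s],[0,1,0],[s,0,-c]]
    S=Rt@G.T
    Ry=cv2.Rodrigues(np.array([0,slip,0.]))[0]  # rotation about scoop y: +slip -> x down
    S=S@Ry
    return ee-S@np.array([GX,0,GZ]),S
E
python3 - <<'E'
from h import *
np.set_printoptions(precision=1,suppress=True)
i=load("n","scene"); w=load("n","wrist");s=robot.get_state()
print("obs: rear far 252,342; rear near 335,472; mouth near 508,420; wrist handle end 238-313 row 67")
for d in(0,.1,.2,.3,.4):
    o,S=scoop_pose(s['ee_pos'],s['tool_rot'],d)
    print(d,[(proj(i,o+S@np.array(v))-[160,120])*4 for v in((-.05,.049,.052),(-.05,-.049,.052),(.056,-.049,0),(.056,.049,0))],[proj(w,o+S@np.array(v)) for v in((-.18,-.012,.094),(-.18,.012,.094))])
E
```

```text
obs: rear far 252,342; rear near 335,472; mouth near 508,420; wrist handle end 238-313 row 67
0 [array([266.8, 331. ]), array([342.4, 451.3]), array([532.8, 384.6]), array([450.5, 273. ])] [array([238.3,  87.7]), array([310.9,  87.8])]
0.1 [array([264.9, 337.6]), array([340.2, 457.9]), array([526.9, 405.4]), array([445.8, 293.8])] [array([236. ,  99.3]), array([313.1,  99.3])]
0.2 [array([262.2, 344.2]), array([337.1, 464.5]), array([518.7, 426.3]), array([438.8, 314.8])] [array([233.7, 115.2]), array([315.3, 115.2])]
0.3 [array([258.8, 350.8]), array([333.3, 471.2]), array([508.3, 447.3]), array([429.6, 335.6])] [array([231.4, 135.7]), array([317.5, 135.8])]
0.4 [array([254.6, 357.3]), array([328.8, 477.8]), array([495.9, 468. ]), array([418.4, 356.2])] [array([229.1, 161. ]), array([319.7, 161.1])]
```

Run:
```python
from h import *
np.set_printoptions(precision=3,suppress=True)
w=load("b","wrist")
for z in (0,.2): print(onz(w,395,207,z),onz(w,397,232,z))
H=-np.pi/2
s=robot.get_state()
robot.move_linear(s['ee_pos']+[0,0,.11],velocity=.15)
robot.pause(.1)
U=RZ(TY)
def pp(ly,z,p): return tool(TC+U@np.array([0,ly,z]),H+TY,p,(.056,0))
q,R=pp(.025,.185,.36)
print(robot.ik(q,R),robot.ik(*pp(.025,.125,-.6)),robot.ik(*pp(.025,.125,-1.1)))
robot.move_linear(q,velocity=.2,frame=R)
snap(["scene","side","wrist"],"o");s=robot.get_state();print(s['time'],s['force'],s['ee_pos']-q)
```

```text
[0.772 0.094 0.   ] [0.779 0.051 0.   ]
[0.704 0.148 0.2  ] [0.708 0.121 0.2  ]
[-0.407  0.681 -0.126  1.362  0.577  1.514 -0.768] [ 0.239  0.413 -0.254  1.553 -0.256  1.17   0.014] [ 0.503  0.531 -0.182  1.529 -0.728  1.395  0.491]
20.0083 [ 0.879  0.751 -3.081] [-0.     0.001 -0.   ]
```

View pics/o_scene.png

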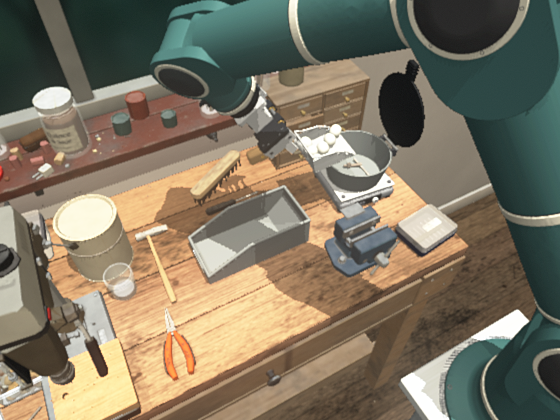

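View pics/o_side.png

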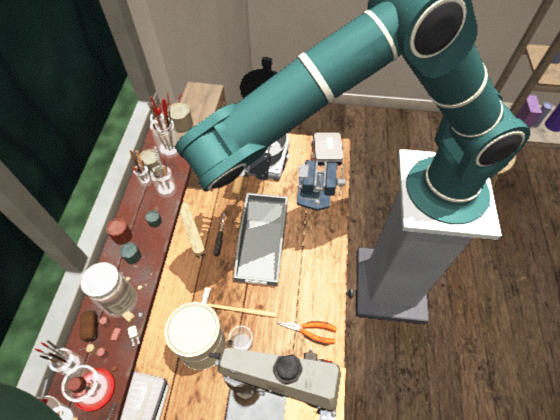

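Run:
```python
from h import *
crop("o","scene",270,90,430,210,4,"oc")
```

```text
(no output)
```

View pics/oc.png

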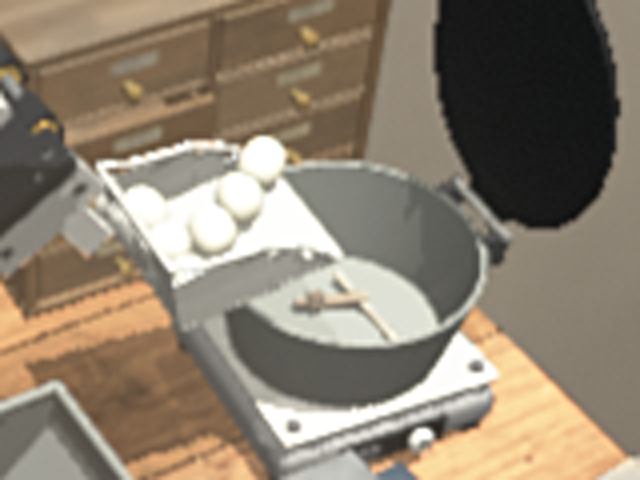

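Run:
```python
from h import *
np.set_printoptions(precision=3,suppress=True)
H=-np.pi/2;U=RZ(TY)
def pp(ly,z,p): return tool(TC+U@np.array([0,ly,z]),H+TY,p,(.056,0))
for ly,z,p,v in((.02,.155,.1,.15),(.02,.118,-.25,.15),(.025,.112,-.65,.12),(.025,.115,-1.05,.15)):
    q,R=pp(ly,z,p)
    hit=robot.move_linear(q,velocity=v,frame=R,threshold=20); s=robot.get_state(); print(p,hit,s['time'],s['force'])
    if hit: break
snap(["scene"],"p"); crop("p","scene",270,90,430,210,4,"pc")
```

```text
0.1 False 20.4167 [ 0.035  0.353 -3.31 ]
-0.25 False 20.9417 [-0.735  0.153 -1.096]
-0.65 False 21.5833 [-1.037  0.117 -0.625]
-1.05 False 22.1833 [ 0.755  0.739 -1.289]
```

View pics/pc.png

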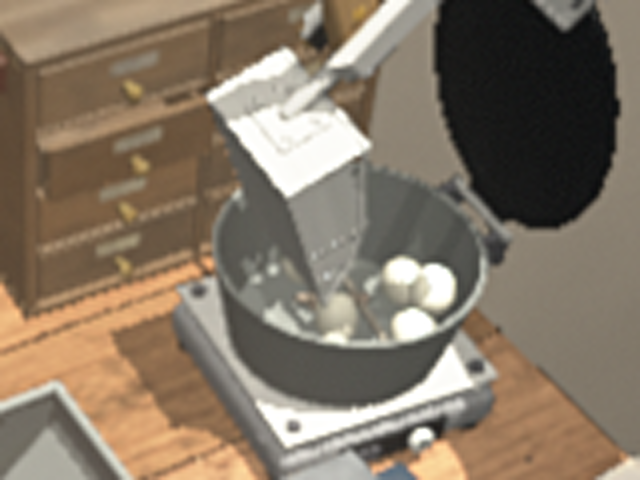

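Run:
```python
from h import *
np.set_printoptions(precision=3,suppress=True)
H=-np.pi/2;U=RZ(TY)
robot.pause(.3)
s=robot.get_state()
robot.move_linear(s['ee_pos']+U@np.array([0,.02,.06]),velocity=.2)
q,R=tool(TC+U@np.array([0,.16,.21]),H+TY,0,(.056,0))
robot.move_linear(q,velocity=.25,frame=R)
s=snap(["scene","wrist"],"q"); crop("q","scene",270,90,430,210,4,"qc"); print(robot.get_state()['time'])
```

```text
24.675
```

View pics/qc.png

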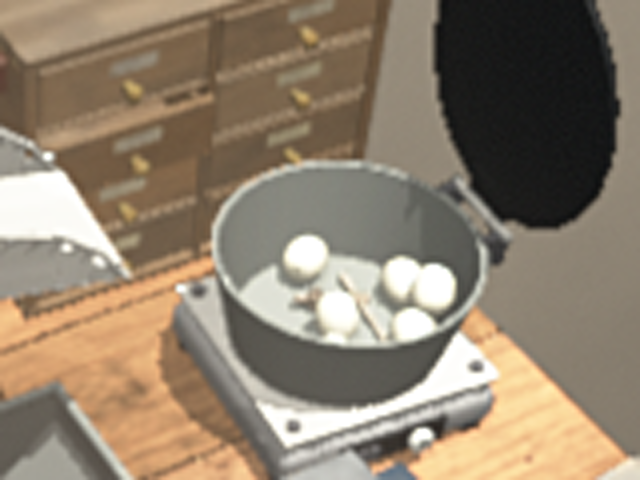

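View pics/q_scene.png

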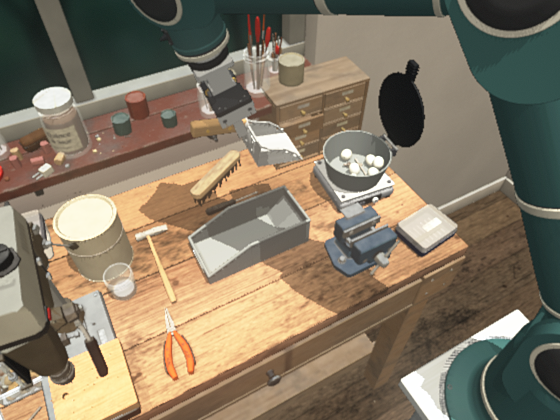

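View pics/q_wrist.png

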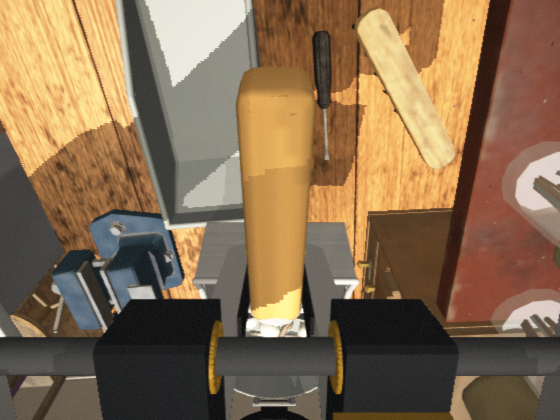

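Run:
```python
from h import *
np.set_printoptions(precision=3,suppress=True)
s=robot.get_state()
robot.move_linear(s['ee_pos']+[0,.10,.02],velocity=.3)
q,R=tool(SC+[0,0,.06],SH,.08)
robot.move_ptp(q,R)
snap(["scene"],"r"); crop("r","scene",180,160,340,320,4,"rc")
i=load("r","scene"); s=robot.get_state(); print(s['time'])
for d in(0,.1,.2,.3):
    o,S=scoop_pose(s['ee_pos'],s['tool_rot'],d); print(d,[(proj(i,o+S@np.array(v))-[180,160])*4 for v in((-.05,.049,.052),(-.05,-.049,.052),(.056,-.049,0),(.056,.049,0))])
```

```text
26.4417
0 [array([310.834, 431.589]), array([435.916, 566.04 ]), array([596.462, 489.403]), array([473.381, 369.381])]
0.1 [array([306.549, 439.124]), array([431.115, 573.705]), array([583.178, 512.519]), array([461.731, 392.328])]
0.2 [array([301.638, 446.708]), array([425.712, 581.484]), array([568.225, 535.935]), array([448.319, 415.414])]
0.3 [array([296.147, 454.274]), array([419.757, 589.307]), array([551.726, 559.507]), array([433.263, 438.496])]
```

View pics/rc.png

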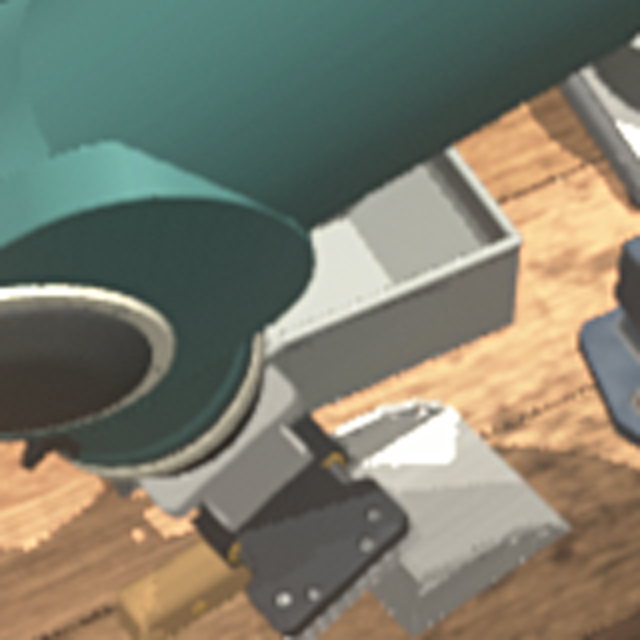

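Run:
```python
from h import *
np.set_printoptions(precision=3,suppress=True)
q,R=tool(SC+[0,0,.03],SH,.16)
robot.move_linear(q,velocity=.1,frame=R)
q,R=tool(SC+[0,0,-.012],SH,.16)
print(robot.move_linear(q,velocity=.03,threshold=5))
s=robot.get_state(); print(s['time'],s['ee_pos'],s['ee_pos']-q,s['force'])
snap(["scene"],"t"); crop("t","scene",180,180,340,340,4,"tc")
```

```text
True
27.775 [0.383 0.354 0.075] [0.   0.   0.02] [0.821 1.182 3.127]
```

View pics/tc.png

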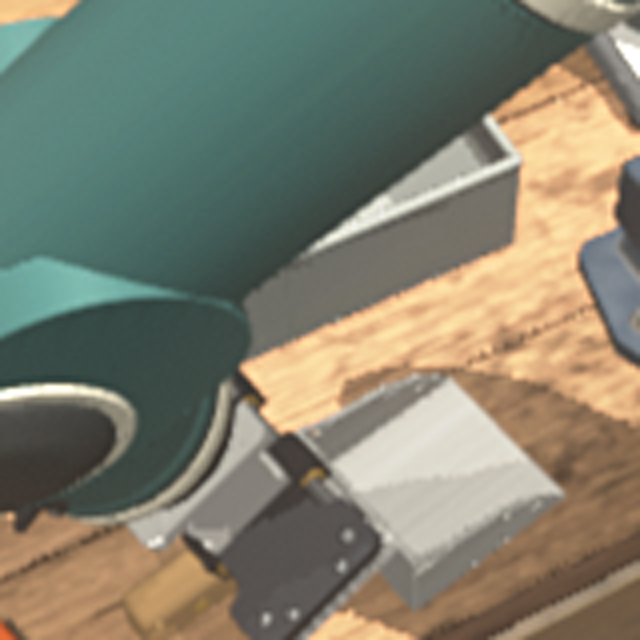

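Run:
```python
from h import *
np.set_printoptions(precision=3,suppress=True)
robot.gripper_to(.06); robot.pause(.2)
s=robot.get_state()
robot.move_linear(s['ee_pos']-.10*s['tool_rot'][:,2],velocity=.15)
p=lidpt(1.6,-.004,.208,.007)
robot.move_ptp(p+[0,0,.07],RT)
snap(["scene","side","wrist"],"u"); print(robot.get_state()['time'])
crop("u","scene",180,180,340,340,4,"uc");crop("u","scene",340,0,440,200,4,"ud")
```

```text
32.0417
```

View pics/uc.png

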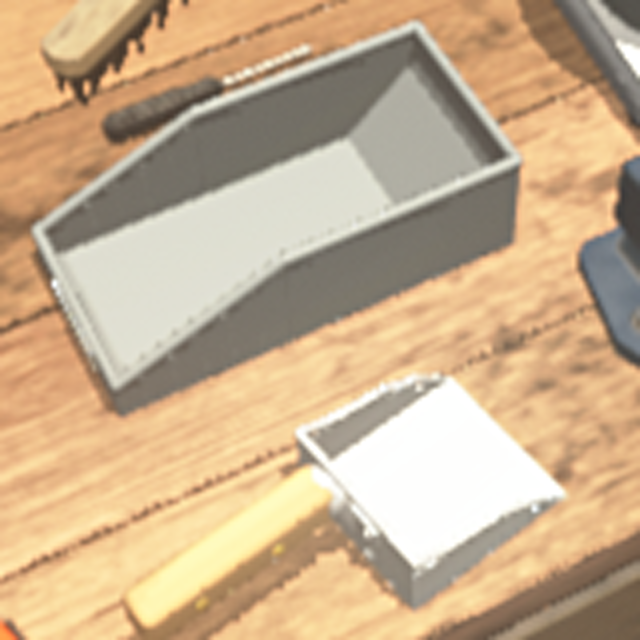

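View pics/u_wrist.png

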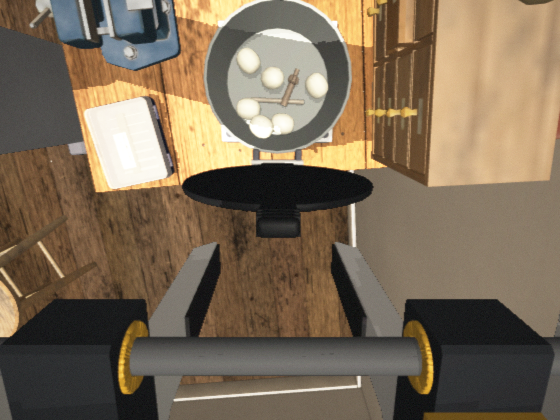

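View pics/ud.png

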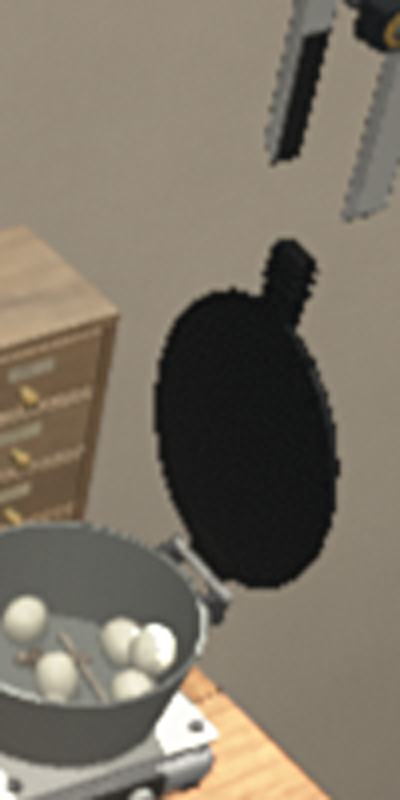

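Run:
```python
from h import *
np.set_printoptions(precision=3,suppress=True)
i=load("u","wrist"); print(robot.get_state()['ee_pos'])
for v in(208,237): print(onz(i,278,v,.34))
for a in(1.5,1.55,1.6,1.65): print(a,proj(i,lidpt(a,0,.224,0)),proj(i,lidpt(a,0,.224,.014)),proj(i,lidpt(a,-.09,.096,.007)))
```

```text
[ 0.615 -0.165  0.395]
[ 0.618 -0.147  0.34 ]
[ 0.616 -0.166  0.34 ]
1.5 [281.386 192.546] [281.266 214.93 ] [186.082 179.551]
1.55 [281.283 210.399] [281.149 232.005] [186.43  184.416]
1.6 [281.168 227.598] [281.022 248.25 ] [186.834 189.179]
1.65 [281.044 244.002] [280.887 263.553] [187.291 193.818]
```

Run:
```python
from h import *
np.set_printoptions(precision=3,suppress=True)
X=-.0025
p=lidpt(1.56,X,.208,.007)
print(robot.move_linear(p,velocity=.12,threshold=8))
robot.gripper_to(.015); s=robot.get_state(); print(s['opening'],s['force'])
for a in np.linspace(1.56,0.0,8)[1:]:
    robot.move_linear(lidpt(a,X,.208,.007),velocity=.2)
    s=robot.get_state(); print(round(a,2),s['force'],s['time'])
print(robot.move_linear(lidpt(-.03,X,.208,.007),velocity=.04,threshold=12)); print(robot.get_state()['force'])
robot.gripper_to(.07)
p=robot.get_state()['ee_pos']
robot.move_linear(p+[0,0,.08],velocity=.2)
snap(["scene","side","wrist"],"v"); print(robot.get_state()['time'])
crop("v","scene",280,60,440,210,4,"vc")
```

```text
False
0.027927502738476554 [1.566 0.46  1.602]
1.34 [1.189 3.592 5.665] 33.7583
1.11 [1.588 4.732 8.445] 34.1417
0.89 [2.96  7.204 9.382] 34.525
0.67 [4.049 8.859 7.103] 34.9083
0.45 [ 6.452 10.758  3.37 ] 35.2917
0.22 [ 5.297 10.785  1.464] 35.675
0.0 [ 6.821 11.835 -1.279] 36.0583
False
[ 6.628 13.292  0.588]
37.875
```

View pics/vc.png

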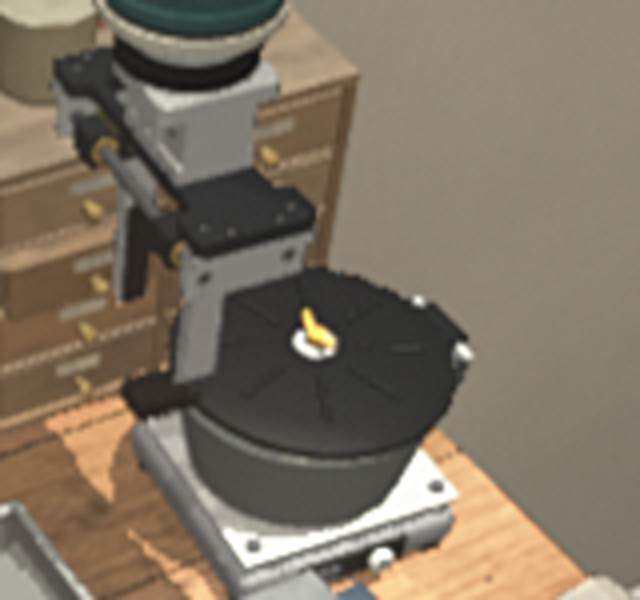

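View pics/v_wrist.png

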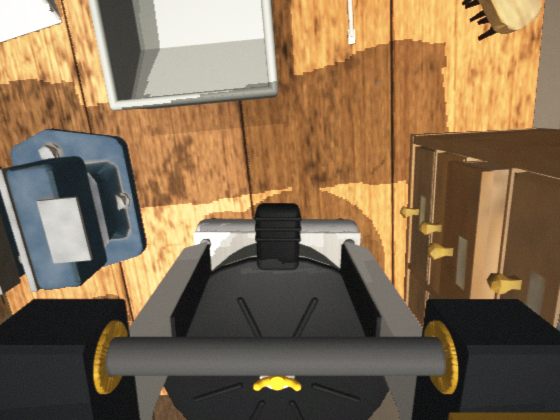

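Run:
```python
from h import *
np.set_printoptions(precision=3,suppress=True)
robot.gripper_to(0.0)
p=lidpt(0,0,.172,.014)+[0,0,.019]
robot.move_linear(p+[0,0,.03],velocity=.15)
print(robot.move_linear(p-[0,0,.012],velocity=.03,threshold=12))
s=robot.get_state(); print(s['ee_pos'][2]-p[2],s['force'])
robot.move_linear(s['ee_pos']+[0,0,.10],velocity=.2)
robot.move_ptp([.5,.1,.45],R0)
snap(["scene","side","wrist"],"x"); print(robot.get_state()['time'])
crop("x","scene",280,90,440,210,4,"xc")
```

```text
True
-0.001030046770277404 [-4.814 -0.613 13.176]
42.2
```

View pics/xc.png

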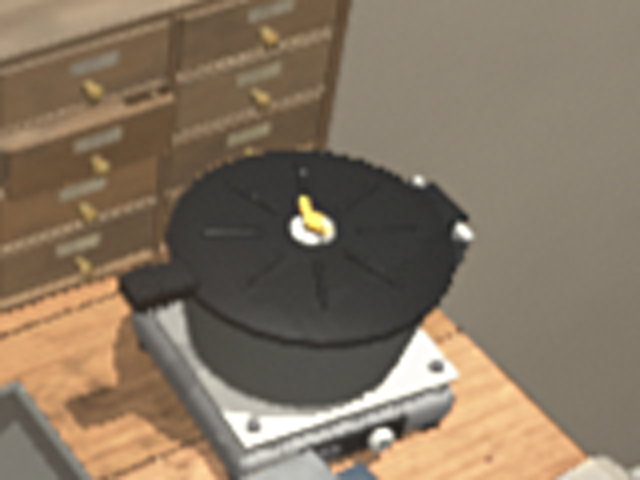

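View pics/x_scene.png

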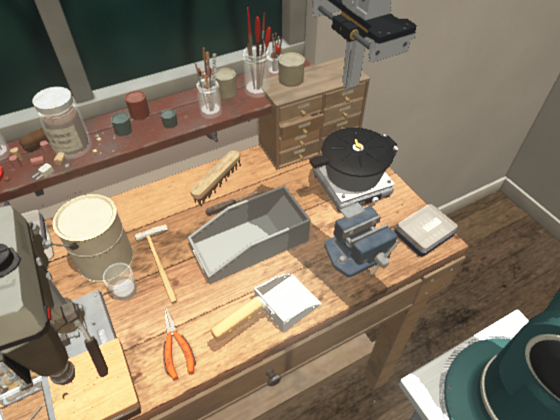

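The lid stopped the closed fingertips 1 mm below its computed closed height, at 13 N, so it is seated on the rim. The last picture shows the scoop flat at about (290, 298), the bin empty and the bystander tools where they were.

Run:
```python
from rig import robot
robot.sign_off()
```

```text
the job is handed in; nothing more can be done
```

The job is finished and handed in after about 42 s of the 72 s allowed; the robot gave no verdict.

- **What I did:** I swung the lid open by its tab and took the scoop by its handle. One pass with the scoop picked up all six stones, and I tipped them into the bowl. I then stood the scoop back on the worktop near where it started and swung the lid shut.
- **Last checks:**
  - The final wrist view before closing showed six stones and the key in the bowl.
  - The bin was empty and no stones were visible on the bench.
  - The scoop looked flat and clear of the tumbler and bin, and the other tools looked unmoved; I judged these by eye.
  - Pressing on the closed lid met firm resistance (13 N) within 1 mm of its computed closed height.
- **What disagreed:**
  - The scoop slipped about 0.15 rad nose-down and a few millimetres backward in the grip while I was scooping. I allowed for it when setting the scoop down.
  - The scene camera read a few millimetres differently from the wrist camera.

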